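# Clamp the sherd, then hold the light box lid at its index

### The arm

A 6-joint arm with a two-finger parallel gripper is mounted at the origin on a cart in front of the work surface, level with it; the furniture and walls round the work are solid. World frame = base frame: x ahead of the robot, y to its left, z up, the work surface at z = 0. Lengths are in m, angles in degrees, forces in N, time in s.
With the tool pointing down it reaches from about 0.35 to 0.875 m from the base axis. Payload 4.2 kg.
Tool frame: the origin (TCP) lies midway between the tips of the shut fingers; the grasp point (between the pads) lies 19 mm behind it; z points along the fingers, y is the line along which they close (so a half turn about z gives the same grasp; the last joint's range is limited). The gripper opens to 87 mm and grips with 3 to 60 N. Pads are 19 mm wide; open, the fingers measure 117 mm over their backs; the gripper's body (75 mm by 190 mm) begins 51 mm behind the grasp point.
Start: joints at [82.598, 22.042, 0.453, 0, -68.411, -14.817], TCP at [0.236, 0.579, 0.202] pointing down, gripper open.
Joint ranges: [-179.83, 179.83], [-69.29, 118.12], [-61.27, 80.66], [-181.25, 117.63], [-171.15, -9.14], [-177.46, 177.46]. Speed limits (degrees/s): [159.86, 159.86, 180, 180, 180, 180].

### API

Orientations are given as [roll, pitch, yaw] about the fixed x, y, z axes, in that order (R = Rz(yaw) Ry(pitch) Rx(roll)).
In Python, from workcell import env gives the robot as it stands. The module is installed in compiled form; this text tells all that it offers. Calls block until the motion is done:
- env.goto(position, orientation): joint-space move of the TCP to a pose.
- env.move_straight(position, rotation=None, rate=0.15, force_limit=None): straight line of the TCP; rotation=None keeps the orientation; rate is the mean speed in m/s. With force_limit (N) it stops when the force on the tool has changed by that much, and returns True; else False.
- env.set_joints(angles): joint-space move.
- env.gripper_to(opening, grasp_force=None): opening from 0.0 (shut) to 1.0 (fully open); grasp_force is the grip in N (None keeps the last); returns when the fingers have stopped.
- env.dwell(seconds).
- env.inverse_kinematics(position, orientation): joint angles nearest the present ones, or None.
- env.read_state(): the state.
- env.grab_frame(name): name is "scene" or "top"; returns a dict with "image" (384x512x3 uint8, blue, green, red), "fx", "fy", "cx", "cy" (pixels), "D" ([k1, k2, p1, p2, k3] as OpenCV has them; the pictures are not rectified), "position" and "orientation" of the camera in the world. Camera axes: x right, y up, looking along -z (the intrinsics and any distortion apply to the point x, -y, -z); pixel columns grow to the right and rows downward; lengths in m; the calibration is good to about 2 mm. A picture is of the moment at which its call begins. There is no depth.
A pose or a line that the arm cannot do raises env.Unreachable and nothing moves.
- env.close_job(): hands the job in; it is judged then, once.
Trained networks look in a picture, given as the dict that the camera call returned (one of the last four; its "shot" number tells which), for a name from the list of things; names that differ only in an ending like _2 or _b are one class to them, and where a whole thing is asked for, a point or a joint stands for the part that bears it (a point fixed in the world has none). Each returns a list of dicts, best first, with "score" (0 to 1); they miss things now and then, are a little off and sometimes report something else, mostly with a low value. They report only what shows in the picture. A call takes as long as a camera call. They do not tell look-alikes from the thing itself.
- env.search_frame(picture, thing): "xyz" ([x, y, z] in m, in world coordinates, good to about 4 mm: the middle of the surface that is visible of it).
- env.trace(picture, thing): "mask" (384x512 bool, what is visible of it).
The state is a dict: "clock": time; "joint_positions": joint angles; "qvel": joint speeds; "joint_torque": joint torques, N m; "position": TCP position; "tool_rot": TCP orientation; "force": force on the tool from outside, world axes, zero at the start; "wrist_torque": the same for the moment, N m; "opening": opening from 0.0 (shut) to 1.0 (fully open); "finger_force": force on a finger pad.
Only numpy, scipy, OpenCV 4.12 (cv2) and the standard library are available. Lean on these libraries where they do the work, as an engineer would, in place of code of your own. Each camera call takes 0.05 s, during which the arm holds its last target. There are 200 camera calls.

### The job

The sherd lying on the clamp stand is to be photographed in raking light. First, with the light box still shut, turn the stand's crank clockwise (seen from above) until the pad has come down and presses the sherd firmly; then take the light box lid by its bar handle, lift it against its spring until the lid lies in line with the steel index arm at its side, and keep holding it there: the program finishes while the gripper still holds the lid at that angle. Do not move the index arm or disturb the other things lying about.

Things in the scene. Friction and masses are not known exactly. Their poses are not given: they have to be found in the camera images.
- clamp: Fixed grey screw clamp stand, 150x110 mm base, 112 mm high without its crank. Origin: underside of the base, on the vertical screw axis. Its column stands at local +x (67 to 95 mm from the axis) and carries the arm with the screw. The sherd lies on the 86 mm square anvil, whose rubber top is 24 mm above the table.
- screw_axis (a point): Point on the vertical axis about which the crank turns, 156 mm above the table (the height at which to grip the crank's peg).
- crank (a joint): Angle of the crank, rad, grows as it turns clockwise seen from above; 0 to a stop at 13 (two turns), starts between 0 and 2. Each turn (6.28 rad) lowers the pad by 16 mm; the crank itself stays at one height. Stiff (about 2 N at the peg), stays where it is left. The pad meets the sherd between 6.5 and 9 rad; half a turn more presses firmly, and going on to the stop does no harm.
- crank_grip (a point): Middle of the crank's upright black peg, the point to grip: a round sleeve 16 mm in diameter, from 131 to 173 mm above the table, 45 mm from the screw axis. The crank arm lies below it, top at 129 mm. Gripped from above, the fingers need not turn as the peg goes round: the sleeve spins freely on its pin.
- pad: Round pressure pad, 28 mm in diameter, on the lower end of the screw. Origin: centre of its rubber face (underside), 62 mm above the table at crank 0. It is cushioned by a spring: once on the sherd it stops sinking while the crank turns on, and presses with 3 N at first touch and 1.5 N more per mm of screw travel.
- sherd: Loose brown potsherd, 76x83x18 mm, lying flat on the anvil under the pad. Origin: centre of its underside.
- light_box: Fixed grey light box, 160 mm (local x) by 200 mm (local y), 81 mm high with its lid shut. Origin: centre of its underside. The lid is hinged along the upper edge at local +x and opens at local -x, the side that faces the clamp. The index arm with its graduated arc is on the outside of the local +y side, the one nearer the robot.
- lid_angle (a joint): Angle of the lid, rad: 0 shut (level), grows as its free edge rises, up to 1.3. A spring and its weight pull it shut (about 4 N at the handle when shut, 6 N at 0.8 rad); let go, it snaps shut. The handle bar may turn between the fingers as it rises.
- lid: The grey lid itself with its handle, 160x200x6 mm, white inside. Origin: on the hinge axis, as lid_hinge; x runs along the lid from its free edge to the hinge.
- lid_hinge (a point): Middle of the lid's hinge axis, 78 mm above the table, at local x = +80 mm of the light box; the axis runs along the box's local y.
- lid_bar (a point): The lid's dark handle: a round bar 12 mm in diameter along the box's local y, about 90 mm free between its posts. Middle of the bar, the point to grip, 159 mm from the hinge axis along the lid and 38 mm above its mid-plane (116 mm above the table when shut). It is over the lid's free edge: one finger goes down in front of the box, one between bar and lid (35 mm gap).
- index (a joint): Angle of the slim steel index arm, rad, on the same axis and in the same sense as the lid: it marks the angle wanted for the lid (set between 0.4 and 0.8). Stiff; not to be moved.
- index_tip (a point): Free end of the index arm, 150 mm from the hinge axis. Its x axis points along the arm to the hinge.
- lid_edge (a point): Point on the lid's side edge next to the index arm, 150 mm from the hinge axis, at half the lid's thickness; 12 mm from index_tip when lid and index are in line. Its x axis points along the lid to the hinge.
- rim_sherd: Bystander: loose flat brown potsherd, 76x68x19 mm, beyond the work. Leave alone.
- eraser: Bystander: loose grey eraser, 22x32x13 mm, between the clamp and the light box. Leave alone.
- curved_sherd: Bystander: loose long curved brown potsherd, 42x98x33 mm, right of the clamp. Leave alone.
Not all that is in view belongs to the job. Leave any red look-alike of the sherd alone.

How it is judged (in metres and radians):
On the way:
1. the pad presses the sherd with more than 6 N while the lid is still shut (contact force between pad and sherd above 6 N and value of joint lid_angle below 0.1 rad), for 0.2 s.
At the end, for the whole second after the job is handed in: The pad still presses the sherd on the anvil with more than 6 N; the lid is at rest within 0.08 rad (4.5 degrees) of the index arm's angle, and the fingers bear on it with more than 2 N (contact force between pad and sherd above 6 N and z of sherd in the frame of clamp above 0.018 m and angle between the x axis of lid_edge and the x axis of index_tip, either way round below 0.08 rad and value of joint lid_angle above 0.3 rad and velocity of joint lid_angle between -0.05 and 0.05 rad/s and contact force between lid and the fingers above 2 N); the arm keeps its last pose, push and grip.
It fails at once if the index arm is moved by more than 10 mm at its tip (distance of index_tip from where it was at the start of the episode above 0.01 m).
It fails at once if the rim sherd is moved by more than 30 mm (distance of rim_sherd from where it was at the start of the episode above 0.03 m).
It fails at once if the eraser is moved by more than 30 mm (distance of eraser from where it was at the start of the episode above 0.03 m).
It fails at once if the curved sherd is moved by more than 30 mm (distance of curved_sherd from where it was at the start of the episode above 0.03 m).
It also fails if it takes over 58 s, if anything falls off the work surface, if the arm or the gripper's body presses on something with over 40 N, if the wrist force passes 120 N, or if a joint passes its speed limit or range.

## Working session

There is one attempt and no reset: what is moved stays moved. The work goes in short steps, each a Python script; the robot and the scene stay as the last script left them, time stands still between calls to the robot, and variables do not carry over. Pictures are saved under pics/ and viewed, at most 10 in all, crops included, and the job is handed in when it is done.

```bash
mkdir -p pics
python3 - <<'E'
from workcell import env
import cv2,numpy as np
s=env.read_state();print(s['clock'],s['position'],s['tool_rot'])
for n in['scene','top']:
    f=env.grab_frame(n);cv2.imwrite(f'pics/{n}1.png',f['image']);print(n,f['position'],f['orientation'],f['fx'],f['D'])
    for t in['crank_grip','screw_axis','clamp','light_box','lid','lid_bar','lid_hinge','index_tip','lid_edge','pad','eraser','curved_sherd','rim_sherd','sherd']:
        print(t,[(np.round(d['xyz'],3).tolist(),round(d['score'],2)) for d in env.search_frame(f,t)[:2]])
print(env.read_state()['clock'])
E
```

```text
0.0 [0.23607881 0.5780023  0.20116846] [ 1.79875915e+02 -5.39703523e-03 -2.22299202e+01]
scene [-0.19233347 -0.77102373  0.80553611] [ 58.77405279   0.59429106 -43.84170635] 475.04124231966045 [-0.10559461  0.          0.          0.          0.        ]
crank_grip [([0.526, -0.135, 0.131], 0.69)]
screw_axis [([0.532, -0.165, 0.023], 0.92)]
clamp [([0.532, -0.166, 0.028], 0.66)]
light_box [([0.465, 0.194, 0.079], 0.87), ([0.49, 0.222, 0.081], 0.63)]
lid [([0.493, 0.227, 0.076], 0.91)]
lid_bar [([0.489, 0.222, 0.078], 0.92)]
lid_hinge [([0.473, 0.187, 0.079], 0.73), ([0.53, -0.164, 0.025], 0.73)]
index_tip [([0.378, 0.248, 0.115], 0.39), ([0.492, 0.221, 0.079], 0.19)]
lid_edge [([0.382, -0.305, 0.028], 0.75), ([0.491, 0.224, 0.08], 0.65)]
pad [([0.524, -0.135, 0.131], 0.49), ([0.526, -0.177, 0.069], 0.41)]
eraser [([0.424, 0.035, 0.014], 0.48)]
curved_sherd [([0.383, -0.304, 0.029], 0.69)]
rim_sherd [([0.747, 0.024, 0.015], 0.68)]
sherd [([0.543, 0.004, 0.016], 0.89), ([0.514, -0.183, 0.036], 0.85)]
top [0.48207959 0.02116653 1.67584917] [  3.85574596  -0.21706809 -90.7418103 ] 451.8351918770967 [-0.16851387  0.          0.          0.          0.        ]
crank_grip [([0.526, -0.15, 0.132], 0.54)]
screw_axis [([0.559, -0.143, 0.026], 0.58)]
clamp [([0.564, -0.145, 0.023], 0.69)]
light_box [([0.495, 0.242, 0.08], 0.59), ([0.425, 0.038, 0.011], 0.45)]
lid [([0.5, 0.238, 0.077], 0.76)]
lid_bar [([0.497, 0.241, 0.084], 0.59)]
lid_hinge [([0.495, 0.237, 0.078], 0.95)]
index_tip [([0.56, -0.141, 0.026], 0.71)]
lid_edge [([0.498, 0.237, 0.079], 0.96)]
pad []
eraser [([0.424, 0.039, 0.011], 0.54)]
curved_sherd [([0.395, -0.311, 0.022], 0.77)]
rim_sherd [([0.759, 0.028, 0.016], 0.49)]
sherd [([0.548, 0.008, 0.016], 0.74), ([0.51, -0.183, 0.039], 0.61)]
1.5
```

Run:
```python
import cv2
a=cv2.imread('pics/scene1.png');cv2.imwrite('pics/scene1b.png',cv2.resize(a,(800,600),interpolation=cv2.INTER_CUBIC))
a=cv2.imread('pics/top1.png');cv2.imwrite('pics/top1b.png',cv2.resize(a,(800,600),interpolation=cv2.INTER_CUBIC))
```

```text
(no output)
```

View pics/scene1b.png

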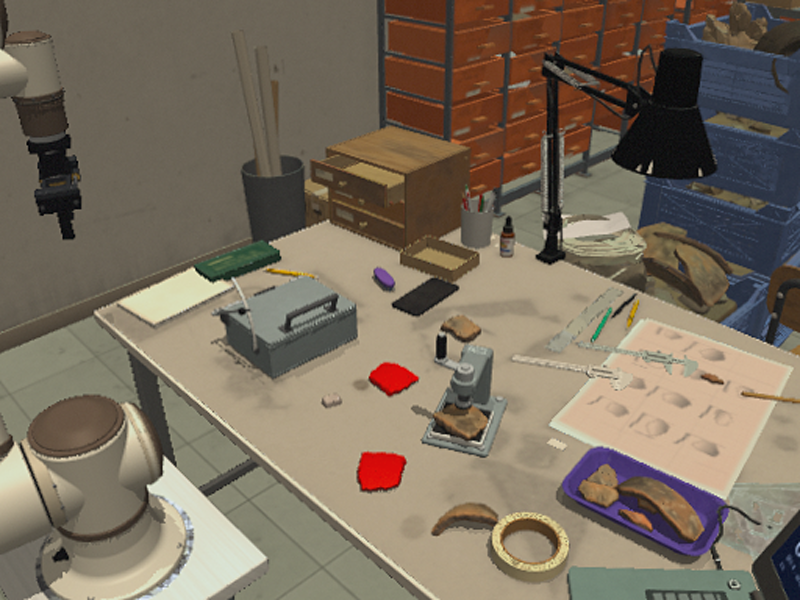

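View pics/top1b.png

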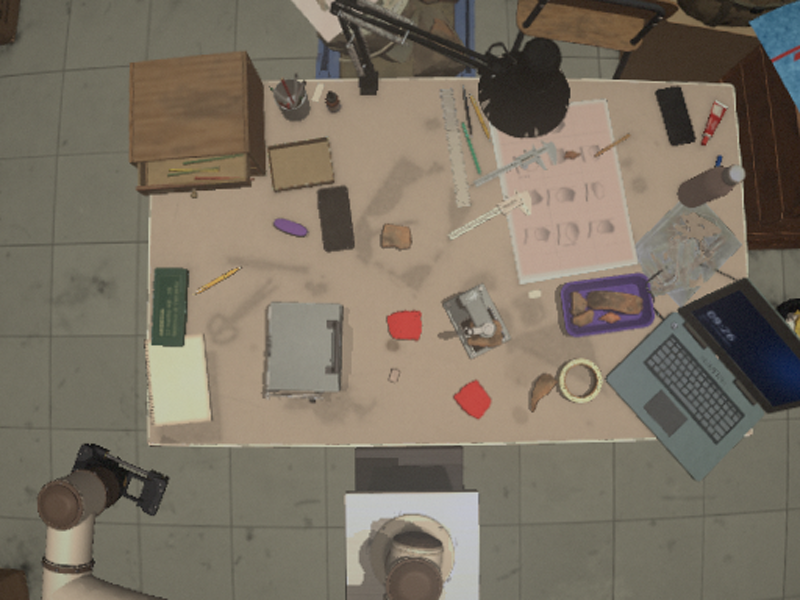

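Run:
```python
import cv2,numpy as np
a=cv2.imread('pics/scene1.png');b=cv2.imread('pics/top1.png')
# scene crops: clamp and box ; top crops
z=lambda i,x,y,w,h:cv2.resize(i[y:y+h,x:x+w],(400,300),interpolation=cv2.INTER_CUBIC)
o=np.vstack([np.hstack([z(a,260,200,80,60+0*1),z(a,130,165,120,90)]),np.hstack([z(b,272,175,64,48),z(b,160,185,88,66)])])
cv2.imwrite('pics/crop1.png',o)
```

```text
(no output)
```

View pics/crop1.png

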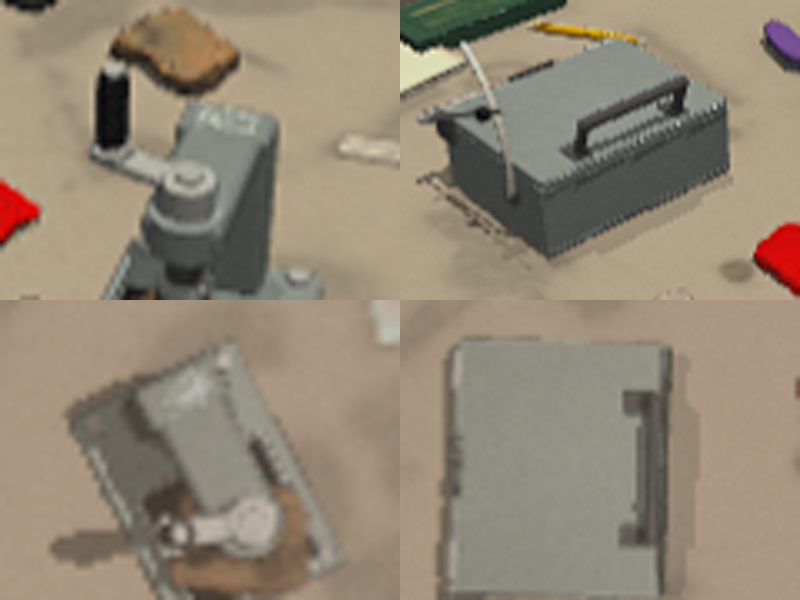

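```bash
cat > h.py <<'E'
from workcell import env
import cv2,numpy as np
from scipy.spatial.transform import Rotation as R
from scipy.optimize import least_squares
def ray(f,px):
    K=np.array([[f['fx'],0,f['cx']],[0,f['fy'],f['cy']],[0,0,1]])
    u=cv2.undistortPoints(np.array(px,float).reshape(-1,1,2),K,np.array(f['D'])).reshape(-1,2)
    d=np.c_[u[:,0],-u[:,1],-np.ones(len(u))]
    return np.array(f['position']),R.from_euler('xyz',f['orientation'],degrees=True).apply(d)
def onz(f,px,z):
    c,d=ray(f,px);return c+d*((z-c[2])/d[:,2])[:,None]
def onplane(f,px,p,n):
    c,d=ray(f,px);return c+d*(((p-c)@n)/(d@n))[:,None]
E
python3 - <<'E'
from h import *
T=env.grab_frame('top');S=env.grab_frame('scene')
print('peg top@.173',onz(T,[(300,212.3)],.173),'scene mid@.152',onz(S,[(282.4,222)],.152))
print('hub top@.133',onz(T,[(311.5,211.2)],.133),'scene',onz(S,[(297.6,235.6)],.133))
for t in ['lid_edge','light_box']:
    m=env.trace(T,t)
    if m:
        c=max(cv2.findContours(m[0]['mask'].astype(np.uint8),cv2.RETR_EXTERNAL,cv2.CHAIN_APPROX_NONE)[0],key=len).reshape(-1,2)
        p=onz(T,c,.081)[:,:2].astype(np.float32)*1000
        print(t,m[0]['score'],cv2.minAreaRect(p))
for t in ['lid_bar','crank_grip','clamp','index_tip']:
  for f,n in((T,'top'),(S,'scene')):
    m=env.trace(f,t)
    for q in m[:2]:
        y,x=np.nonzero(q['mask']);print(t,n,round(q['score'],2),len(x),x.min(),x.max(),y.min(),y.max(),x.mean().round(1),y.mean().round(1))
print('bar@.122',onz(T,[(214.6,221.7)],.122))
# scene bar ends
print('scene bar',onz(S,[(130+180/3.333,165+127/3.333),(130+283/3.333,165+83/3.333)],.119))
a=S['image'];cv2.imwrite('pics/idx.png',cv2.resize(a[172:236,128:192],(600,600),interpolation=cv2.INTER_CUBIC))
E
```

```text
peg top@.173 [[ 0.52448324 -0.12706732  0.173     ]] scene mid@.152 [[ 0.52345813 -0.12834578  0.152     ]]
hub top@.133 [[ 0.52881768 -0.17061225  0.133     ]] scene [[ 0.52758548 -0.17509772  0.133     ]]
lid_edge 0.83 ((501.09063720703125, 235.90576171875), (163.98367309570312, 197.88612365722656), 89.54887390136719)
light_box 0.84 ((488.4024353027344, 239.50674438476562), (172.9726104736328, 220.50088500976562), 87.81685638427734)
lid_bar top 0.93 2585 171 219 193 251 194.9 221.3
lid_bar scene 0.81 2102 145 227 177 222 185.9 198.7
crank_grip top 0.48 115 296 315 207 215 305.7 211.4
crank_grip scene 0.49 290 278 302 213 243 287.8 230.3
clamp top 0.55 981 284 325 183 228 303.3 203.1
clamp scene 0.72 1858 271 324 215 291 299.5 255.2
index_tip scene 0.45 109 137 160 196 202 149.0 199.0
bar@.122 [[0.49735783 0.16226543 0.122     ]]
scene bar [[0.43542684 0.15633018 0.119     ]
 [0.5420774  0.15119983 0.119     ]]
```

View pics/idx.png

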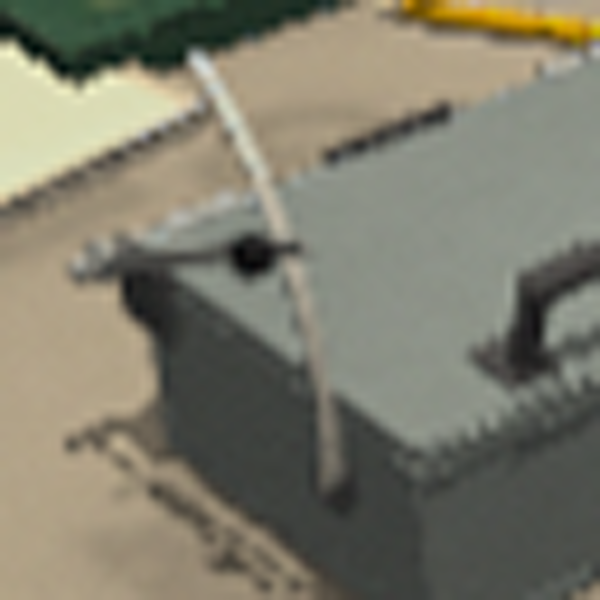

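Run:
```python
from h import *
S=env.grab_frame('scene')
for yaw in(87.5,89.5):
    a=np.radians(yaw);ex=np.array([np.cos(a),np.sin(a),0]);ey=np.array([-ex[1],ex[0],0]);c=np.array([.5,.237,0])
    for off in(.108,.112,.116):
        p=onplane(S,[(136,199.9),(155.2,199.3),(160,198.3),(163.3,224.5),(148.9,177.8)],c+ey*off,ey)
        q=np.c_[(p-c)@ex,p[:,2]];v=np.c_[.08-q[:,0],q[:,1]-.078]
        print(yaw,off,np.hypot(*v.T).round(3),np.arctan2(v[:,1],v[:,0]).round(3),v[0].round(3))
print(env.inverse_kinematics([.528,-.128,.137],[180,0,0]),env.inverse_kinematics([.528,-.218,.137],[180,0,0]))
print(env.inverse_kinematics([.498,.157,.097],[180,0,-1.5]),env.inverse_kinematics([.498,.2,.2],[180,0,-1.5]))
print(env.read_state()['clock'])
```

```text
87.5 0.108 [0.039 0.098 0.13  0.122 0.121] [-2.632  0.412  0.438 -0.266  0.962] [-0.034 -0.019]
87.5 0.112 [0.029 0.107 0.139 0.128 0.13 ] [-2.655  0.427  0.448 -0.208  0.934] [-0.026 -0.013]
87.5 0.116 [0.019 0.116 0.148 0.134 0.138] [-2.704  0.44   0.456 -0.155  0.909] [-0.017 -0.008]
89.5 0.108 [0.033 0.094 0.124 0.117 0.12 ] [-2.708  0.427  0.447 -0.293  0.985] [-0.03  -0.014]
89.5 0.112 [0.024 0.102 0.132 0.122 0.128] [-2.767  0.441  0.457 -0.235  0.957] [-0.022 -0.009]
89.5 0.116 [0.015 0.11  0.141 0.127 0.135] [-2.9    0.453  0.466 -0.182  0.933] [-0.014 -0.004]
[ 3.47849516e+00  1.74578015e+01 -1.65176414e+01  2.54444375e-14
 -5.60245571e+01  8.65215048e+01] [-6.18968360e+00  2.00122634e+01 -1.26482990e+01  2.54444375e-14
 -5.73394376e+01  9.61896836e+01]
[ 3.53184985e+01  1.81615514e+01 -2.22774368e+01  2.54444375e-14
 -4.95610117e+01  5.31815015e+01] [ 3.92042839e+01  1.35440297e+01 -1.21726842e+01  2.54444375e-14
 -6.42832862e+01  4.92957161e+01]
2.15
```

Run:
```python
from h import *
c=lambda:env.read_state()['clock']
env.move_straight([.236,.578,.36],rate=.3)
env.goto([.524,-.1277,.30],[180,0,0]);print(c())
print(env.move_straight([.524,-.1277,.137],rate=.15,force_limit=10))
env.gripper_to(0.0,25)
s=env.read_state();print(s['clock'],s['position'],s['opening'],s['force'],s['finger_force'],s['tool_rot'])
S=env.grab_frame('scene');T=env.grab_frame('top')
z=lambda i,x,y,w,h:cv2.resize(i[y:y+h,x:x+w],(400,300),interpolation=cv2.INTER_CUBIC)
cv2.imwrite('pics/grip.png',np.hstack([z(S['image'],240,180,100,75),z(T['image'],256,175,96,72)]))
```

```text
5.525
False
7.9167 [ 0.52428856 -0.12594967  0.1370854 ] 0.17668778087554313 [0.05695713 6.28585003 1.93581514] 24.999879598617554 [-1.79849173e+02 -5.33781091e-02 -1.88062758e-03]
```

View pics/grip.png

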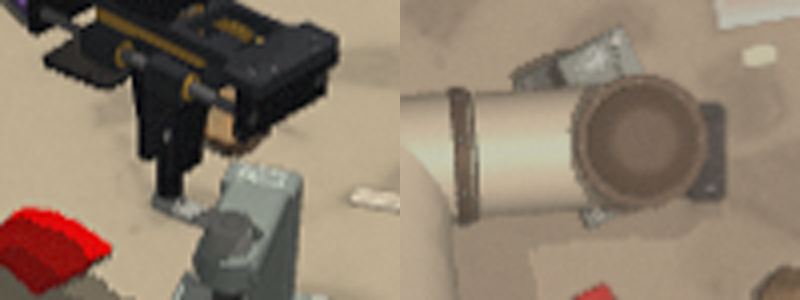

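```bash
cat > turn.py <<'E'
from h import *
C=np.array([.5275,-.1709]);r=.045
def turn(a0,a1,step=18,rate=.12,C=C):
    n=int(np.ceil((a0-a1)/step))
    for i,a in enumerate(np.linspace(a0,a1,n+1)[1:]):
        t=np.radians(a);env.move_straight([C[0]+r*np.cos(t),C[1]+r*np.sin(t),.137],rate=rate)
        s=env.read_state()
        if i%2==0:
            p=s['position'][:2]-C;print(round(a),round(s['clock'],2),s['force'].round(1),np.degrees(np.arctan2(p[1],p[0])).round(1),np.hypot(*p).round(4),round(s['opening'],3))
        if np.hypot(*s['force'][:2])>22: print('stop',a,s['force']);return a
    return a1
E
python3 -c "
from turn import *
turn(94.5,-20)"
```

```text
78 8.28 [ 2.6  5.8 -0.2] 77.1 0.0463 0.169
45 8.79 [ 5.2  5.2 -2.8] 43.5 0.0481 0.176
13 9.31 [ 7.7 -0.  -3.9] 11.5 0.0487 0.173
-20 9.82 [ 6.6 -4.  -3.5] -20.7 0.048 0.172
```

```bash
python3 -c "
from turn import *
print(turn(-20,-540,C=C+[.0035,.0012]))
S=env.grab_frame('scene');print([(d['xyz'],d['score']) for d in env.search_frame(S,'crank_grip')])"
```

```text
-38 10.07 [ 0.8 -3.7 -0.5] -39.2 0.0454 0.174
-74 10.61 [-0.9 -3.1 -0.3] -74.9 0.0451 0.169
-110 11.14 [-2.4 -1.2  1.8] -110.8 0.0449 0.172
-146 11.68 [-1.7  1.9  2.8] -146.0 0.0446 0.175
-181 12.21 [-0.1  2.1  1.3] 178.0 0.0445 0.173
-217 12.74 [ 1.7  0.4 -1.1] 141.9 0.0445 0.175
-253 13.28 [ 1.1 -2.  -0.6] 106.4 0.0447 0.179
-289 13.81 [ 0.8 -1.3  0.6] 70.6 0.045 0.177
-325 14.34 [ 1.9 -0.7  0.4] 34.7 0.0452 0.173
-361 14.88 [ 3.1 -2.  -0.2] -1.2 0.0453 0.176
-397 15.41 [ 2.6 -4.  -1.4] -37.2 0.0452 0.174
-432 15.94 [ 0.3 -4.2 -0.1] -73.6 0.045 0.176
-468 16.48 [-1.8 -2.6  2.9] -109.5 0.0449 0.173
-504 17.01 [-0.9  0.9  2.8] -144.7 0.0447 0.173
-540 17.54 [ 0.5 -5.8  0.6] -178.9 0.0446 0.173
-540
[([0.5108, -0.178, 0.1321], 0.45)]
```

Run:
```python
from h import *
env.gripper_to(1.0)
p=env.read_state()['position'];env.move_straight([p[0],p[1],.30],rate=.25)
env.goto([.497,.158,.25],[180,0,-1.5])
S=env.grab_frame('scene');cv2.imwrite('pics/s2.png',cv2.resize(S['image'][150:300,120:320],(800,600),interpolation=cv2.INTER_CUBIC))
print(env.move_straight([.497,.158,.097],rate=.15,force_limit=8))
env.gripper_to(0.0,30)
s=env.read_state();print(s['clock'],s['position'],s['opening'],s['force'],s['wrist_torque'],s['finger_force'],s['tool_rot'])
```

```text
False
23.4917 [0.49743596 0.16242357 0.09694862] 0.10820795898219507 [-4.50742861 14.16140446 -1.47582577] [ 4.03374583  1.26136006 -0.00417352] 28.94415110349655 [-1.79565382e+02 -1.42756272e-01 -1.50810361e+00]
```

View pics/s2.png

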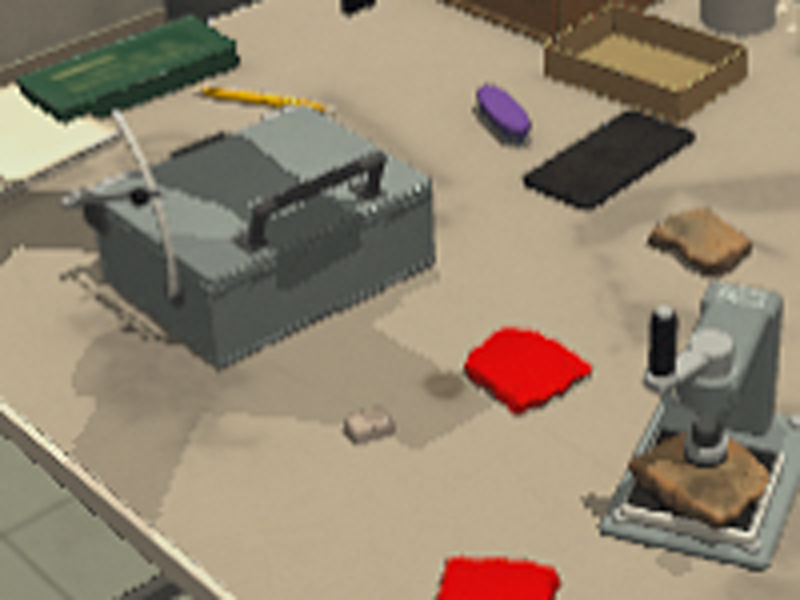

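```bash
cat > lift.py <<'E'
from h import *
a=np.radians(88.5);ex=np.array([np.cos(a),np.sin(a),0]);ez=np.array([0,0,1.])
B=np.array([.4974,.1624,.116]);H=B+.159*ex-.038*ez
def tcp(t): return H+ex*(-.159*np.cos(t)+.038*np.sin(t))+ez*(.159*np.sin(t)+.038*np.cos(t)-.019)
def th():
    p=env.read_state()['position']+.019*ez-H
    return np.arctan2(p[2],-p@ex)-np.arctan2(.038,.159)
def lift(t0,t1,rate=.06):
    for t in np.linspace(t0,t1,max(2,int(np.ceil(abs(t1-t0)/.08))+1))[1:]:
        env.move_straight(tcp(t),rate=rate);s=env.read_state()
        print(t.round(3),th().round(3),s['clock'].__round__(2),s['force'].round(1),round(s['opening'],3),s['finger_force'].__round__(1))
E
python3 - <<'E'
from lift import *
lift(0,.42)
env.gripper_to(0.0,45)
S=env.grab_frame('scene');cv2.imwrite('pics/s3.png',cv2.resize(S['image'][150:240,110:230],(800,600),interpolation=cv2.INTER_CUBIC))
for t in('lid','index_tip'):print(t,[(d['xyz'],d['score']) for d in env.search_frame(S,t)])
print(th())
E
```

```text
0.07 0.068 23.87 [ 1.7  1.3 -4.8] 0.106 27.9
0.14 0.142 24.21 [ 1.1 -0.1 -5. ] 0.099 26.6
0.21 0.216 24.55 [ 0.   0.1 -0.3] 0.013 0.0
0.28 0.284 24.89 [-0.6 -0.1  0.1] 0.008 0.0
0.35 0.354 25.23 [-0.3 -0.1  0.3] 0.005 0.0
0.42 0.423 25.57 [ 0.  -0.4 -0.4] 0.006 0.0
lid [([0.4908, 0.2258, 0.0791], 0.74)]
index_tip [([0.38, 0.2482, 0.113], 0.57)]
0.41874404078861516
```

View pics/s3.png

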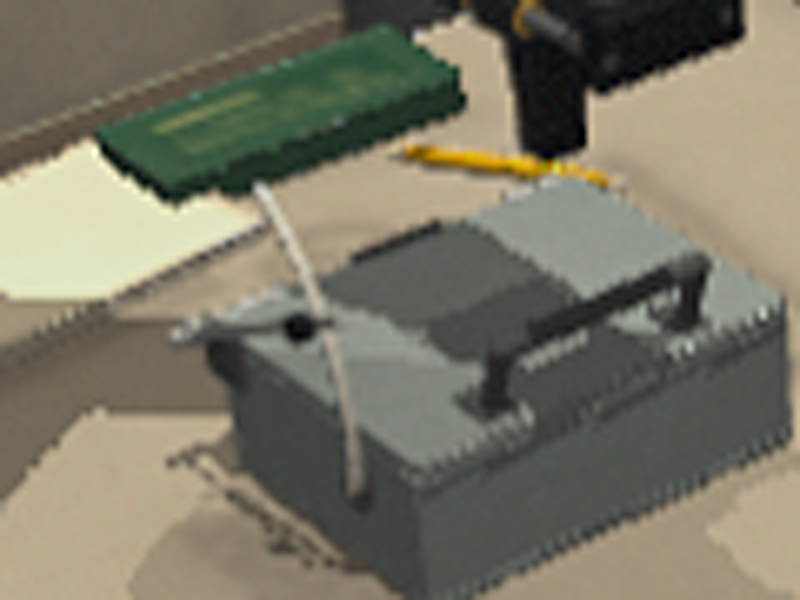

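Run:
```python
from lift import *
env.gripper_to(1.0)
env.move_straight([.495,.1625,.15],rate=.15)
print(env.move_straight([.495,.1625,.089],rate=.12,force_limit=6))
env.gripper_to(0.0,20)
s=env.read_state();print(s['clock'],s['position'],s['opening'],s['force'],s['wrist_torque'],s['finger_force'],s['tool_rot'])
S=env.grab_frame('scene');cv2.imwrite('pics/s4.png',cv2.resize(S['image'][150:240,130:250],(800,600),interpolation=cv2.INTER_CUBIC))
```

```text
False
29.675 [0.4950188  0.16267922 0.0889864 ] 0.1328605359433241 [ 0.86688753  1.42060238 -0.26437661] [ 0.28864517  0.05392197 -0.0241174 ] 19.996566474437714 [-1.79981465e+02 -5.23385140e-03 -1.50896748e+00]
```

View pics/s4.png

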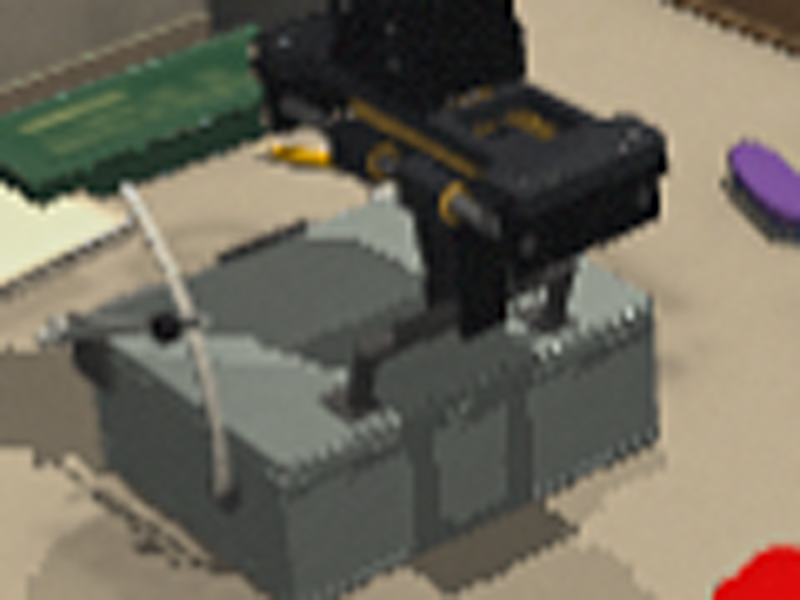

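```bash
sed -i 's/\.4974,\.1624,\.116/.495,.1627,.116/; s/\.019/.027/g' lift.py
python3 - <<'E'
from lift import *
env.gripper_to(0.0,45)
lift(0,.16,.05)
E
```

```text
0.08 0.079 30.36 [ 3.1  0.  -5.1] 0.12 45.0
0.16 0.16 30.77 [ 1.9 -2.4 -5.7] 0.122 45.0
```

Run:
```python
from lift import *
lift(.16,.45,.05)
env.dwell(.3)
S=env.grab_frame('scene');cv2.imwrite('pics/s5.png',cv2.resize(S['image'][150:240,130:250],(800,600),interpolation=cv2.INTER_CUBIC))
np.save('s5.npy',S['image'])
print(th(),env.read_state()['force'])
```

```text
0.232 0.23 31.15 [ 4.2 -3.7 -4.7] 0.123 45.0
0.305 0.301 31.53 [ 4.8 -6.3 -4.6] 0.122 45.0
0.378 0.372 31.92 [ 5.3 -5.9 -3.6] 0.124 45.0
0.45 0.443 32.3 [ 6.  -6.7 -3. ] 0.122 45.0
0.44219047706240855 [ 5.3548106  -6.61726088 -2.95570986]
```

View pics/s5.png

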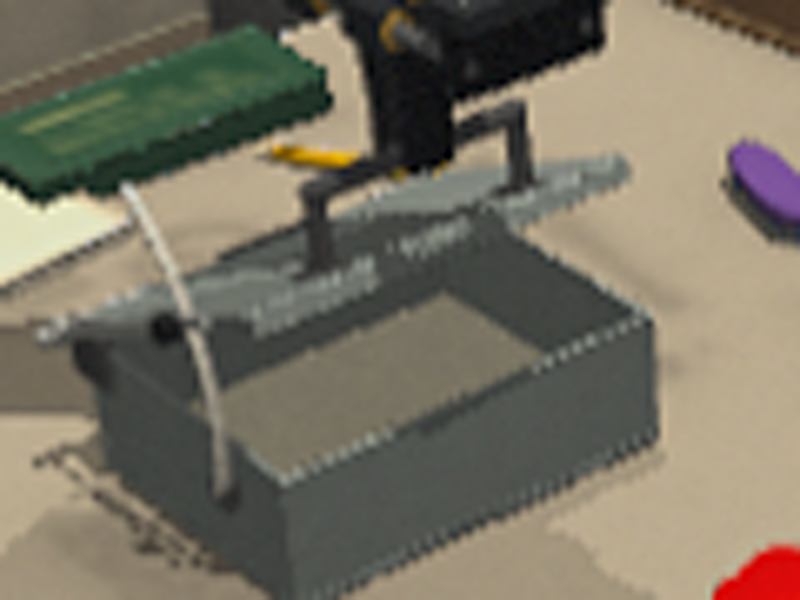

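Run:
```python
from lift import *
from scipy.optimize import minimize_scalar
S=env.grab_frame('scene')
K=np.array([[S['fx'],0,S['cx']],[0,S['fy'],S['cy']],[0,0,1]]);Rm=R.from_euler('xyz',S['orientation'],degrees=True)
def proj(P):
    p=Rm.inv().apply(P-np.array(S['position']))*[1,-1,-1]
    return cv2.projectPoints(p.reshape(-1,1,3),np.zeros(3),np.zeros(3),K,np.array(S['D']))[0].reshape(-1,2)
ey=np.array([-ex[1],ex[0],0]);H[:2]+=ey[:2]*((np.array([.4995,.24,0])-H)@ey)
f=lambda p:((p-[130,150])*6.667).round(0).tolist()
for t in(.36,.40,.44,.48,.52):
    u=-np.cos(t)*ex+np.sin(t)*ez
    print(t,'lid corner',f(proj(H+.16*u+.1*ey)[0]),'far',f(proj(H+.16*u-.1*ey)[0]),'idx tip',f(proj(H+.15*u+.112*ey)[0]),'idx75',f(proj(H+.11*u+.112*ey)[0]))
print('pivot',f(proj(H+.112*ey)[0]),'box corner',f(proj((H-.16*ex+.1*ey)*[1,1,0])[0]))
```

```text
0.36 lid corner [256.0, 340.0] far [634.0, 176.0] idx tip [219.0, 349.0] idx75 [173.0, 343.0]
0.4 lid corner [251.0, 325.0] far [630.0, 163.0] idx tip [215.0, 335.0] idx75 [170.0, 333.0]
0.44 lid corner [246.0, 310.0] far [626.0, 149.0] idx tip [210.0, 321.0] idx75 [166.0, 323.0]
0.48 lid corner [241.0, 295.0] far [621.0, 135.0] idx tip [205.0, 308.0] idx75 [163.0, 313.0]
0.52 lid corner [235.0, 281.0] far [617.0, 122.0] idx tip [200.0, 294.0] idx75 [159.0, 304.0]
pivot [58.0, 328.0] box corner [301.0, 617.0]
```

Run:
```python
from lift import *
lift(.45,.482,.04)
env.dwell(.5)
S=env.grab_frame('scene');cv2.imwrite('pics/s6.png',cv2.resize(S['image'][164:212,130:194],(800,600),interpolation=cv2.INTER_CUBIC))
print(th(),env.read_state()['clock'])
```

```text
0.482 0.474 32.98 [ 5.2 -7.4 -1.7] 0.124 45.0
0.47316544420382134 33.5333
```

View pics/s6.png

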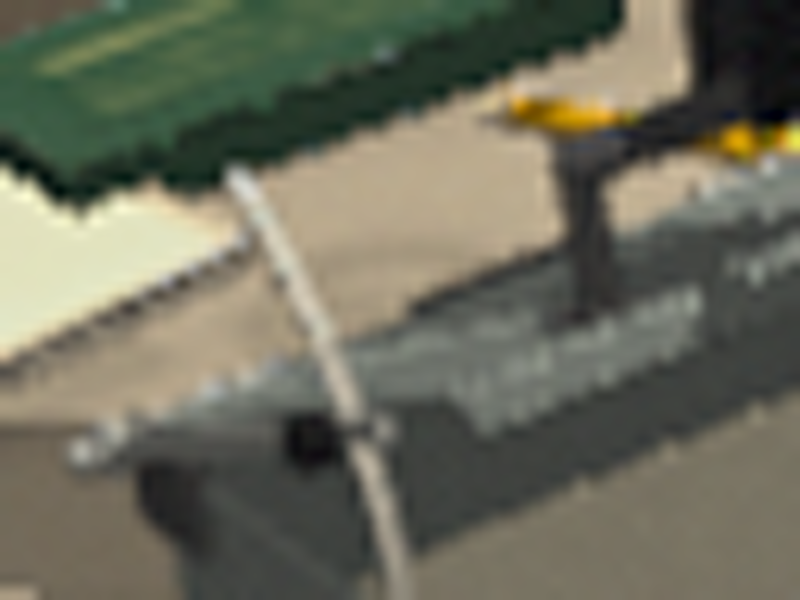

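```bash
python3 -c "
from h import *
s=env.read_state();print(s['clock'],s['opening'],s['finger_force'],s['qvel'])
print(env.close_job())"
```

```text
33.5333 0.12114346275777914 44.99360740184784 [ 0.02119407 -0.0834631   0.03936272 -0.01412769  0.10218172  0.00056298]
the job is handed in; nothing more can be done
None
```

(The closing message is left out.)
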